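# Three clicks on the step attenuator

### The job

The signal going into the board is too strong: with a fingertip, gently push the red lever of the grey step attenuator exactly three clicks onward from where it stands, toward the end of the box away from the robot, without pinching or gripping it. Feel for each click and let the lever rest there briefly before pushing on; stop at the third click and do not push it over into the fourth, then take the hand away. Leave the flux pot, the screw tin and the thermal pad box alone.

Things in the scene. Friction and masses are not known exactly. Their poses are not given: they have to be found in the camera images.
- attenuator: Step attenuator: a grey metal box, 156 mm long (its x axis, the lever's travel), 66 mm wide (y), 40 mm high, with a bare aluminium top plate and a short brass coax socket sticking 13 mm out of each end at mid height. Fixed to the desk. Origin: centre of its underside, z up, +x = onward (roughly away from the robot). In the top is a black slot 110 mm long along x; seven pairs of dark tick marks beside it, 15 mm apart (x = -45, -30 ... +45 mm), mark the seven click positions.
- lever_face (a point): Centre of the lever's rear (-x) face, the face to push on, 19 mm above the box's top plate. The lever is a red tab that stands up out of the slot: 18 mm along x, 32 mm along y, its top 32 mm and its underside 6 mm above the top plate (a thin stem goes down into the slot); a white line crosses its top. Above the plate behind and in front of it there is nothing. The point's axes are those of the box: +x onward.
- lever (a joint): Travel of the lever along the box's +x, m: clicks at 0, 0.015 ... 0.090. It starts seated at 0, 0.015 or 0.030. A detent resists each step: the push needed rises to about 4 N a quarter of the way to the next click and falls to nothing halfway (plus 0.035 N per mm/s); past halfway the lever snaps on into the next click, off the finger; let go before halfway, it springs back.
- flux_pot: Bystander: orange pot with a black lid, 47 mm across, 41 mm high, standing to the left of the attenuator. Origin: centre of its underside.
- screw_tin: Bystander: round open metal tin, 58 mm across, 22 mm high, standing to the right of the attenuator. Origin: centre of its underside.
- thermal_pad_box: Bystander: flat grey box 40x58x8 mm lying beyond the attenuator. Origin: centre of its underside.

How it is judged:
By the outcome, as a careful person would: the job done as asked, in the order asked, and still so for the second after the job is handed in, with the robot touching nothing.
It also fails if it takes over 61 s, if anything falls off the work surface, if the arm or the gripper's body presses on something with over 40 N, if the wrist force passes 120 N, or if a joint passes its speed limit or range.

### The arm

A 6-joint arm with a two-finger parallel gripper is mounted at the origin on a cart in front of the work surface, level with it; the furniture and walls round the work are solid. World frame = base frame: x ahead of the robot, y to its left, z up, the work surface at z = 0. Lengths are in mm, angles in rad, forces in N, time in s.
With the tool pointing down it reaches from about 350 to 775 mm from the base axis. Payload 7.3 kg.
Tool frame: the origin (TCP) lies at the very end of the fingers, on their centre line; the grasp point (between the pads) lies 19 mm behind it (bot.grasp_offset is the distance from the TCP to the grasp point, in mm); z points along the fingers, y is the direction in which the jaws open and shut (so a half turn about z gives the same grasp; the last joint's range is limited). The gripper opens to 92 mm and grips with 3 to 60 N. Pads are 19 mm wide; open, the fingers measure 130 mm over their backs; the gripper's body (75 mm by 190 mm) begins 47 mm behind the grasp point.
Start: joints at [-0.146, 0.342, 1.524, -0, 1.275, -0.146], TCP at [525.019, 0.019, 226.741] pointing down, gripper open.
Joint ranges: [-2.53, 2.53], [-0.77, 2.02], [0.04, 2.7], [-1, 4.14], [0.28, 2.66], [-3.11, 3.11]. Speed limits (rad/s): [2.57, 2.57, 3.14, 3.14, 3.14, 3.14].

### API

Orientations are given as [roll, pitch, yaw] about the fixed x, y, z axes, in that order (R = Rz(yaw) Ry(pitch) Rx(roll)).
In Python, from plant import bot gives the robot as it stands.
- The arm moves only by the tool servo_tool, never from a script. Its arguments are lists of equal length, an entry for each row: "angular": the turn, a rotation vector about the world's x, y, z in degrees, a list of three; "slide": the shift along the world's x, y, z in mm, a list of three; "grip": the opening, from -1 (shut) to 1 (fully open), so that 0 is half open. In form: {"angular": [[ax, ay, az], ...], "slide": [[dx, dy, dz], ...], "grip": [grip, ...]}. A call has 1 to 10 rows; each row is the pose to reach, as a shift and turn from the pose commanded when the call began; what a row does not reach only later rows make up. A row lasts 1/12 s, in which the tool goes at most 41.7 mm and 7.16 degrees, less where a joint would pass 70% of its speed; a pose out of reach is approached as far as the arm can. A call with a gripper value outside its range is refused whole. The fingers move at their own pace and stop on an object; the grip force is fixed at half the most. Time passes only in rows, so rows that repeat a pose let the fingers close. It gives the time, the measured TCP pose, the force and the opening at its end, in the units of the state.
- bot.get_obs(): the state, without advancing time (a new reading comes with each control period).
- bot.capture(name): name is "scene" or "side" or "wrist"; returns a dict with "img" (384x512x3 uint8, blue, green, red), "range_z" (384x512 float32, mm along the optical axis (not along the pixel's ray), 0 where there is no reading), "fov_y" (degrees; the focal length in pixels is half the picture's height over the tangent of half this angle, whatever the lens; pixels are square), "cx", "cy" (the principal point, pixels), "R" (3x3) and "t" (3): a world point X has camera coordinates R X + t; the wrist camera has in their place "T_tool_cam" (4x4, takes a point from camera to tool coordinates, whose origin is the TCP and whose axes are the flange's). Camera axes: x right, y down, z forward; pixel columns grow to the right and rows downward; lengths in mm; the calibration is good to about 2 mm. A picture is of the moment at which its call begins: read the wrist's pose just before it.
- bot.close_job(): hands the job in, once; it reports no verdict.
The state is a dict: "time": time; "joint_positions": joint angles; "dq": joint speeds; "tau": joint torques, N m; "tool_pos": TCP position; "tcp_rot": TCP orientation; "contact_force": force on the tool from outside, world axes, zero at the start; "moment": the same for the moment, N m; "grip_width": finger opening in mm.
Only numpy, scipy, OpenCV 4.12 (cv2) and the standard library are available. Lean on these libraries where they do the work, as an engineer would, in place of code of your own. Each camera call takes 0.05 s, during which the arm holds its last target.

## Working session

There is one attempt and no reset: what is moved stays moved. The work goes in short steps, Python scripts to look and compute and a tool call to move; the robot and the scene stay as the last step left them, time stands still between calls to the robot, and variables do not carry over. Pictures are saved under pics/ and viewed, and the job is handed in when it is done.

Besides the shell and the picture viewer there is one more tool, called after ">>>" as name(argument=value, ...), one argument or row to a line, values as JSON. servo_tool: Moves the arm, as the interface text tells. Its arguments: {"type":"object","properties":{"angular":{"type":"array","items":{"type":"array","items":{"type":"number"}}},"slide":{"type":"array","items":{"type":"array","items":{"type":"number"}}},"grip":{"type":"array","items":{"type":"number"}}},"required":["angular","slide","grip"]}

```bash
mkdir -p pics; python3 - <<'E'
from plant import bot
import cv2,numpy as np,pickle
o=bot.get_obs();print(o)
for n in ["scene","side","wrist"]:
    c=bot.capture(n);pickle.dump(c,open(f"{n}0.pkl","wb"));cv2.imwrite(f"pics/{n}0.png",c["img"])
    print(n,{k:v for k,v in c.items() if k not in("img","range_z")})
E
```

```text
{'time': 0.0, 'joint_positions': array([-1.45970634e-01,  3.42713440e-01,  1.52503557e+00, -1.03966778e-05,
        1.27542981e+00, -1.46016312e-01]), 'dq': array([-0.001184  ,  0.00137507, -0.0002962 , -0.00072701, -0.00053274,
       -0.00167652]), 'tau': array([ 7.61924657e-04, -4.31245601e+01, -2.44219762e+01,  7.17750052e-02,
        5.59406646e-02, -1.04314388e-04]), 'tool_pos': array([5.24573441e+02, 9.71887736e-02, 2.26043326e+02]), 'tcp_rot': array([-3.14002192e+00, -2.20948690e-04,  1.57084486e+00]), 'contact_force': array([0.01064695, 0.05230686, 0.30983946]), 'moment': array([ 0.00233465, -0.08425087,  0.06439837]), 'grip_width': 91.78239223996478}
scene {'fov_y': 55.16558118449743, 'cx': 259.88810751935677, 'cy': 193.2820872128261, 'R': array([[ 0.67294477, -0.73953864,  0.01509744],
       [-0.46701049, -0.44060829, -0.76665868],
       [ 0.57362578,  0.50886828, -0.64187735]]), 't': array([-554.02516885,  177.37661898,  735.3864054 ])}
side {'fov_y': 44.49213444275668, 'cx': 264.1102150739938, 'cy': 187.310671177324, 'R': array([[-0.98138628, -0.19197868, -0.00501525],
       [-0.06690262,  0.36624904, -0.92810866],
       [ 0.18001391, -0.91049757, -0.37227566]]), 't': array([449.22825075, 196.84496515, 779.29031705])}
wrist {'fov_y': 66.28183428093917, 'cx': 253.23011635848675, 'cy': 190.29192747440416, 'T_tool_cam': array([[-3.27436103e-04, -9.56016290e-01, -2.93313392e-01,
         7.86314552e+01],
       [ 9.99999946e-01, -3.16597709e-04, -8.44268251e-05,
        -2.94913199e-01],
       [-1.21489276e-05, -2.93313403e-01,  9.56016343e-01,
        -1.58630132e+02],
       [ 0.00000000e+00,  0.00000000e+00,  0.00000000e+00,
         1.00000000e+00]])}
```

View pics/scene0.png

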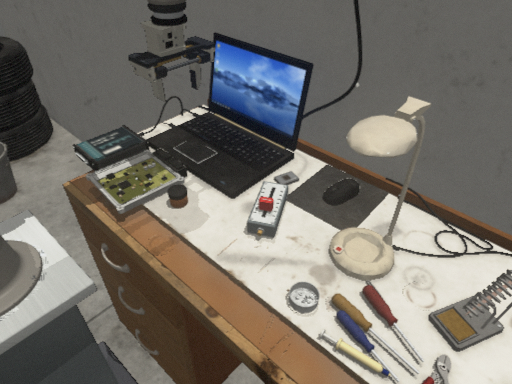

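View pics/side0.png

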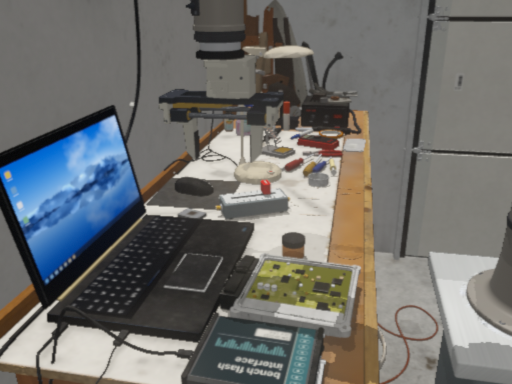

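View pics/wrist0.png

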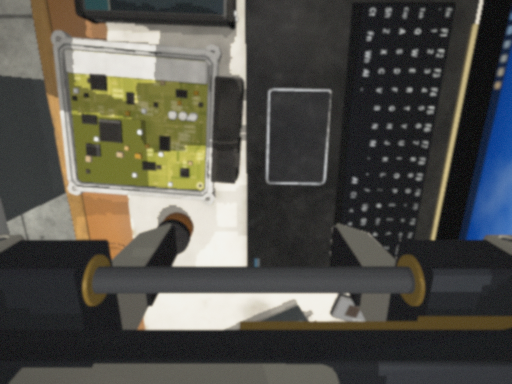

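```bash
cat > h.py <<'E'
import numpy as np,cv2,pickle
def cloud(c,o=None):
    h,w=c["range_z"].shape;f=h/2/np.tan(np.radians(c["fov_y"]/2))
    v,u=np.mgrid[:h,:w];z=c["range_z"]
    P=np.stack([(u-c["cx"])/f*z,(v-c["cy"])/f*z,z],-1)
    if "R" in c: return (P-c["t"])@c["R"]
    from scipy.spatial.transform import Rotation as Ro
    T=c["T_tool_cam"];P=P@T[:3,:3].T+T[:3,3]
    return P@Ro.from_euler("xyz",o["tcp_rot"]).as_matrix().T+o["tool_pos"]
def red(img):
    b,g,r=[img[...,i].astype(int) for i in range(3)]
    return (r>110)&(g<r*0.4)&(b<r*0.4)
E
python3 - <<'E'
from h import *
for n in ["scene","side"]:
    c=pickle.load(open(n+"0.pkl","rb"));P=cloud(c);ok=c["range_z"]>0
    m=red(c["img"])&ok
    nl,l,st,ce=cv2.connectedComponentsWithStats(m.astype(np.uint8))
    for i in range(1,nl):
        if st[i,4]>15:
            Q=P[l==i];print(n,st[i],Q.mean(0).round(),np.percentile(Q,[2,98],axis=0).round())
    # region top plate
    X=P
    reg=ok&(X[...,2]>34)&(X[...,2]<45)&(X[...,0]>450)&(X[...,0]<720)&(X[...,1]<-30)&(X[...,1]>-260)
    nl,l,st,ce=cv2.connectedComponentsWithStats(reg.astype(np.uint8))
    for i in range(1,nl):
        if st[i,4]>60:
            Q=X[l==i];print(n,"plate",st[i],Q.mean(0).round(1),cv2.minAreaRect(Q[:,:2].astype(np.float32)),np.median(Q[:,2]))
    i=c["img"]; 
    cv2.imwrite(f"pics/{n}crop.png",cv2.resize(i[160:250,220:320] if n=="scene" else i[165:230,200:310],None,fx=7,fy=6.5,interpolation=cv2.INTER_CUBIC)[:600,:800])
E
```

```text
scene [260 198  13   5  36] [ 512. -301.   71.] [[ 503. -313.   69.]
 [ 526. -287.   73.]]
scene [425 380   8   4  21] [ 413. -739.   11.] [[ 407. -743.    7.]
 [ 418. -736.   13.]]
scene plate [255 181  25  21 189] [ 572.4 -247.1   39.9] ((563.0504760742188, -251.93508911132812), (86.04894256591797, 40.672183990478516), 17.36800193786621) 39.95191548010281
side [314 142  18   3  20] [ 416. -813.   23.] [[ 388. -826.   20.]
 [ 444. -802.   25.]]
side plate [221 197  43  11 265] [ 567.  -243.2   39. ] ((560.7796020507812, -256.1107177734375), (92.58655548095703, 45.79435348510742), 25.80545997619629) 39.55695027746204
```

View pics/scenecrop.png

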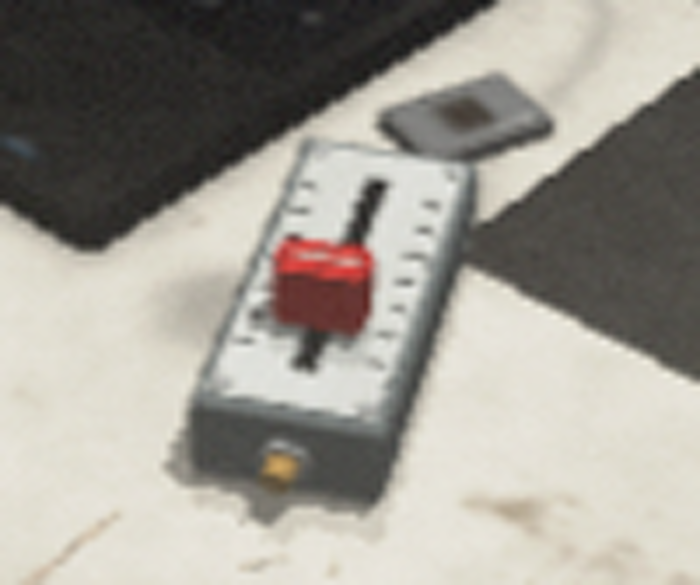

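```bash
python3 - <<'E'
from h import *
for n in ["scene","side"]:
    c=pickle.load(open(n+"0.pkl","rb"));P=cloud(c);ok=c["range_z"]>0
    X=P[ok]; 
    for z0,z1 in [(100,200),(200,300),(300,500)]:
        m=(X[:,0]>300)&(X[:,0]<800)&(X[:,1]>-700)&(X[:,1]<-50)&(X[:,2]>z0)&(X[:,2]<z1)
        Q=X[m]; print(n,z0,len(Q), np.percentile(Q,[1,50,99],axis=0).round() if len(Q) else '')
E
```

```text
scene 100 1587 [[ 624. -551.  101.]
 [ 788. -132.  151.]
 [ 799.  -52.  199.]]
scene 200 362 [[ 619. -551.  201.]
 [ 625. -545.  235.]
 [ 800.  -56.  299.]]
scene 300 3157 [[ 432. -571.  311.]
 [ 486. -537.  355.]
 [ 798. -291.  425.]]
side 100 1755 [[ 625. -545.  101.]
 [ 788. -112.  150.]
 [ 799.  -51.  199.]]
side 200 143 [[ 627. -542.  200.]
 [ 799. -106.  205.]
 [ 800.  -52.  217.]]
side 300 803 [[ 435. -535.  337.]
 [ 530. -497.  353.]
 [ 799. -274.  471.]]
```

>>> servo_tool(
  angular=[
    [0,0,0],
    [0,0,0],
    [0,0,0],
    [0,0,0],
    [0,0,0],
    [0,0,0],
    [0,0,0],
    [0,0,0],
    [0,0,0],
    [0,0,0],
  ],
  slide=[
    [0,-30,0],
    [0,-60,0],
    [0,-90,0],
    [0,-120,0],
    [0,-150,0],
    [0,-180,0],
    [0,-210,0],
    [0,-240,0],
    [0,-260,0],
    [0,-260,0],
  ],
  grip=[-1,-1,-1,-1,-1,-1,-1,-1,-1,-1],
)

```text
time: 0.98
tool_pos: [524.4, -263.9, 225.9]
tcp_rot: [-3.141, 0.001, 1.567]
contact_force: [-0.2, -0.2, 0.1]
grip_width: 30.0
```

```bash
python3 - <<'E'
from plant import bot
import cv2,pickle
o=bot.get_obs();print(o["time"],o["tool_pos"],o["tcp_rot"],o["grip_width"],o["contact_force"],o["joint_positions"])
c=bot.capture("wrist");pickle.dump((o,c),open("w1.pkl","wb"));cv2.imwrite("pics/w1.png",c["img"])
E
```

```text
0.9833 [ 524.42013215 -263.88254133  225.93690066] [-3.14093612e+00  1.01669860e-03  1.56701497e+00] 29.96704645268762 [-0.21467417 -0.17436897  0.06003498] [-5.96042598e-01  4.57446865e-01  1.34675165e+00 -1.24376667e-03
  1.33737146e+00 -5.91973227e-01]
```

View pics/w1.png

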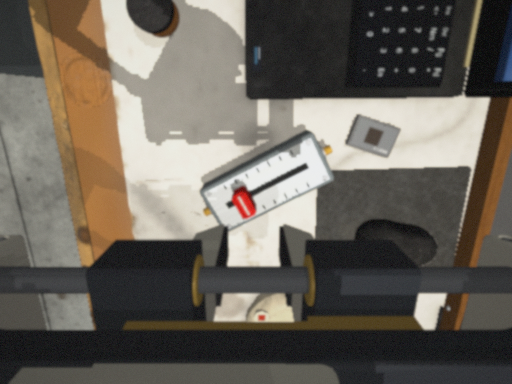

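```bash
python3 - <<'E'
from h import *
o,c=pickle.load(open("w1.pkl","rb"));P=cloud(c,o);z=P[...,2];ok=c["range_z"]>0
u=np.mgrid[:384,:512];roi=(u[0]<235)&(u[0]>120)&(u[1]>195)&(u[1]<340)
m=ok&roi&(z>33)&(z<80)
Q=P[m&(z<47)];print("table z",np.median(z[150:180,330:345]),"plate z",np.median(Q[:,2]))
r=cv2.minAreaRect(P[m&(z>30)][:,:2].astype(np.float32));print("rect all",r)
nl,l,st,ce=cv2.connectedComponentsWithStats((m&(z<47)).astype(np.uint8));i=1+np.argmax(st[1:,4])
print(st[i]);r=cv2.minAreaRect(P[l==i][:,:2].astype(np.float32));print("rect plate",r)
L=P[roi&ok&(z>60)&(z<85)];print(len(L),L.mean(0),cv2.minAreaRect(L[:,:2].astype(np.float32)))
# slot in plate: dark pixels, line fit
g=cv2.cvtColor(c["img"],cv2.COLOR_BGR2GRAY)
cv2.imwrite("pics/w1c.png",cv2.resize(c["img"][120:240,190:345],None,fx=5,fy=5,interpolation=cv2.INTER_CUBIC))
E
```

```text
table z 0.6748786141437222 plate z 41.11134305967971
rect all ((539.43310546875, -285.0375061035156), (156.37188720703125, 66.17364501953125), 27.91239356994629)
[ 200  132  134  100 5981]
rect plate ((539.43310546875, -285.0375061035156), (156.37188720703125, 66.17364501953125), 27.91239356994629)
485 [ 513.39025986 -297.32810378   71.51677576] ((513.2472534179688, -298.916259765625), (18.142608642578125, 32.19594955444336), 27.605575561523438)
```

View pics/w1c.png

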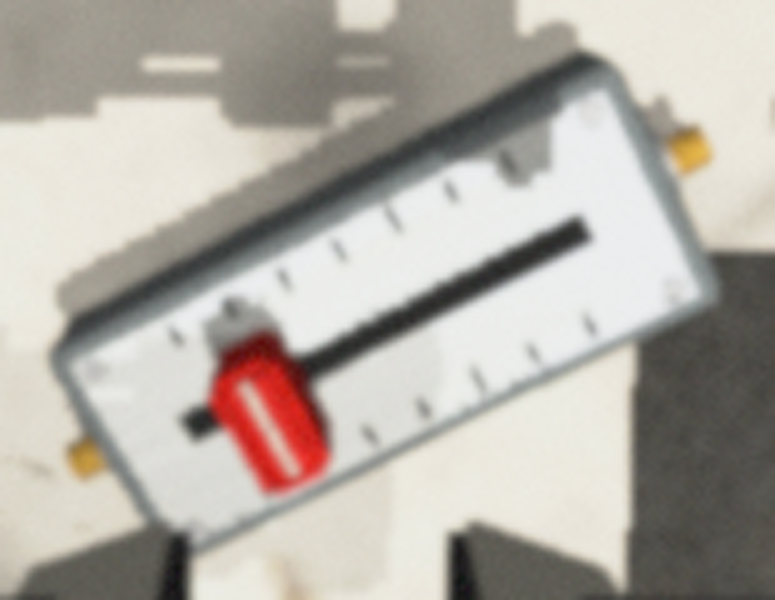

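>>> servo_tool(
  angular=[
    [0,0,5.6],
    [0,0,11.2],
    [0,0,16.8],
    [0,0,22.4],
    [0,0,27.9],
    [0,0,27.9],
    [0,0,27.9],
    [0,0,27.9],
    [0,0,27.9],
    [0,0,27.9],
  ],
  slide=[
    [-10,-12,0],
    [-20,-24,0],
    [-30,-36,0],
    [-40,-48,0],
    [-50,-59,0],
    [-50,-59,-30],
    [-50,-59,-60],
    [-50,-59,-90],
    [-50,-59,-110],
    [-50,-59,-110],
  ],
  grip=[-1,-1,-1,-1,-1,-1,-1,-1,-1,-1],
)

```text
time: 1.87
tool_pos: [473.0, -315.8, 112.4]
tcp_rot: [-3.139, -0.009, 2.059]
contact_force: [0.4, 0.3, 1.3]
grip_width: 0.6
```

>>> servo_tool(
  angular=[
    [0,0,0],
    [0,0,0],
    [0,0,0],
    [0,0,0],
  ],
  slide=[
    [0,0,0],
    [0,0,0],
    [0,0,0],
    [0,0,0],
  ],
  grip=[-1,-1,-1,-1],
)

```text
time: 2.2
tool_pos: [475.8, -319.4, 118.4]
tcp_rot: [3.14, 0.003, 2.058]
contact_force: [1.1, 0.4, -1.2]
grip_width: 0.5
```

```bash
python3 - <<'E'
from plant import bot
import cv2,pickle
o=bot.get_obs();print(o["time"],o["tool_pos"],o["tcp_rot"],o["grip_width"],o["contact_force"],o["joint_positions"])
for n in ["scene","side","wrist"]:
  c=bot.capture(n);pickle.dump((o,c),open(f"{n}2.pkl","wb"))
  i=c["img"]
  if n!="wrist": i=i[100:250,170:370]; i=cv2.resize(i,None,fx=3,fy=3)
  else: i=cv2.resize(i,(600,450))
  cv2.imwrite(f"pics/{n}2.png",i)
E
```

```text
2.2 [ 475.81920146 -319.35915329  118.44046252] [3.14038499e+00 2.84305953e-03 2.05803151e+00] 0.5186136903507965 [ 1.06728561  0.4111931  -1.21167215] [-7.24911664e-01  5.30735875e-01  1.54053358e+00  1.51711153e-04
  1.06723714e+00 -1.21222156e+00]
```

View pics/wrist2.png

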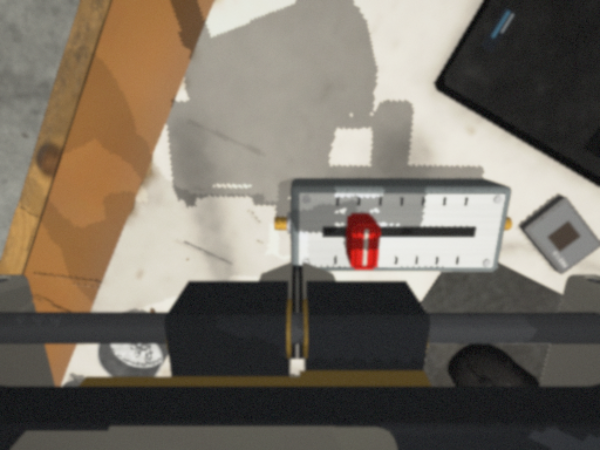

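View pics/side2.png

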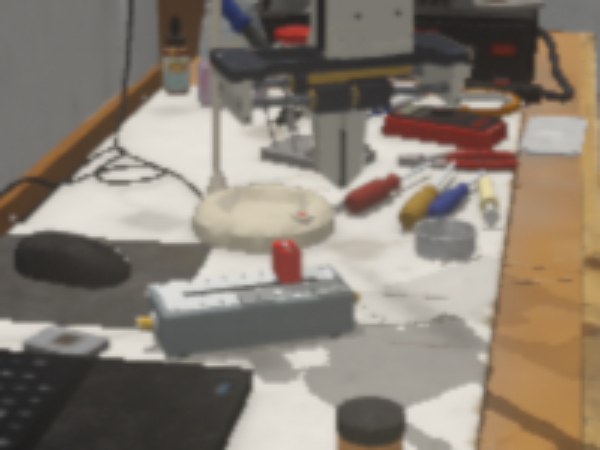

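```bash
python3 - <<'E'
from h import *
o,c=pickle.load(open("wrist2.pkl","rb"));P=cloud(c,o);z=P[...,2];ok=c["range_z"]>0
d=P[...,:2]-np.array([539.4,-285]);e=np.array([.884,.468]);n=np.array([-.468,.884])
s=d@e;t=d@n
roi=(abs(s)<100)&(abs(t)<50)&ok
L=P[roi&(z>62)&(z<80)&(s>-60)];print(len(L),L.mean(0),cv2.minAreaRect(L[:,:2].astype(np.float32)))
m=roi&(z>35)&(z<47);print("plate s,t,z",np.percentile(s[m],[.5,99.5]),np.percentile(t[m],[.5,99.5]),np.median(z[m]))
E
```

```text
1096 [ 511.88118761 -298.09144478   72.22086623] ((513.3057250976562, -299.2792663574219), (18.06053352355957, 32.616641998291016), 27.495681762695312)
plate s,t,z [-77.23160106  76.25614912] [-32.33853823  32.41786016] 41.718732196914644
```

>>> servo_tool(
  angular=[
    [0,0,0],
    [0,0,0],
    [0,0,0],
    [0,0,0],
    [0,0,0],
    [0,0,0],
    [0,0,0],
    [0,0,0],
    [0,0,0],
    [0,0,0],
  ],
  slide=[
    [0,0,-10],
    [0,0,-20],
    [0,0,-30],
    [0,0,-40],
    [0,0,-50],
    [0,0,-56],
    [0,0,-60],
    [0,0,-62],
    [0,0,-62],
    [0,0,-62],
  ],
  grip=[-1,-1,-1,-1,-1,-1,-1,-1,-1,-1],
)

```text
time: 3.18
tool_pos: [475.2, -319.1, 55.0]
tcp_rot: [3.141, 0.0, 2.058]
contact_force: [-1.3, -1.1, -0.4]
grip_width: 0.2
```

>>> servo_tool(
  angular=[
    [0,0,0],
    [0,0,0],
    [0,0,0],
    [0,0,0],
  ],
  slide=[
    [0,0,0],
    [0,0,0],
    [0,0,0],
    [0,0,0],
  ],
  grip=[-1,-1,-1,-1],
)

```text
time: 3.52
tool_pos: [475.1, -319.1, 55.0]
tcp_rot: [3.141, 0.0, 2.058]
contact_force: [-0.7, 0.1, 0.4]
grip_width: 0.6
```

>>> servo_tool(
  angular=[
    [0,0,0],
    [0,0,0],
    [0,0,0],
    [0,0,0],
    [0,0,0],
    [0,0,0],
    [0,0,0],
  ],
  slide=[
    [2.2,1.2,0],
    [4.4,2.3,0],
    [6.6,3.5,0],
    [8.8,4.7,0],
    [9.7,5.2,0],
    [9.7,5.2,0],
    [9.7,5.2,0],
  ],
  grip=[-1,-1,-1,-1,-1,-1,-1],
)

```text
time: 4.1
tool_pos: [484.8, -313.7, 54.7]
tcp_rot: [-3.142, -0.0, 2.058]
contact_force: [-0.1, -0.2, -0.5]
grip_width: 0.5
```

```bash
cat > st.py <<'E'
import sys
from h import *
from plant import bot
o=bot.get_obs();c=bot.capture("wrist")
e=np.array([.884,.468]);n=np.array([-.468,.884]);C=np.array([539.4,-285])
print("t",round(o["time"],2),"tcp s,t,z",(o["tool_pos"][:2]-C)@e,(o["tool_pos"][:2]-C)@n,o["tool_pos"][2],"F",o["contact_force"].round(2),"Fe",o["contact_force"][:2]@e)
P=cloud(c,o);z=P[...,2];d=P[...,:2]-C;s=d@e;t=d@n
m=red(c["img"])&(c["range_z"]>0)&(abs(t)<40)&(abs(s)<90)&(z>66)&(z<80)
if m.sum()>20: print("lever px",m.sum(),"s range",np.percentile(s[m],[1,99]),"z",np.median(z[m]))
cv2.imwrite(f"pics/{sys.argv[1]}.png",c["img"])
pickle.dump((o,c),open(sys.argv[1]+".pkl","wb"))
E
python3 st.py a3
```

```text
t 4.1 tcp s,t,z -61.720253558697266 0.2249223143857247 54.69609822665718 F [-0.14 -0.21 -0.52] Fe -0.22004923780716415
lever px 362 s range [-38.42283604 -21.63927004] z 72.32268553180764
```

View pics/a3.png

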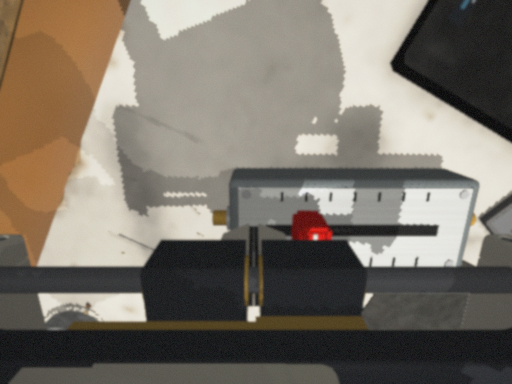

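>>> servo_tool(
  angular=[
    [0,0,0],
    [0,0,0],
    [0,0,0],
    [0,0,0],
  ],
  slide=[
    [0.9,0.5,0],
    [1.8,0.9,0],
    [2.7,1.4,0],
    [3.5,1.9,0],
  ],
  grip=[-1,-1,-1,-1],
)

```text
time: 4.48
tool_pos: [488.3, -311.9, 54.7]
tcp_rot: [3.141, 0.0, 2.058]
contact_force: [-0.0, 0.6, 0.0]
grip_width: 0.2
```

>>> servo_tool(
  angular=[
    [0,0,0],
    [0,0,0],
  ],
  slide=[
    [0.9,0.5,0],
    [1.8,0.9,0],
  ],
  grip=[-1,-1],
)

```text
time: 4.65
tool_pos: [490.1, -310.9, 54.8]
tcp_rot: [3.141, 0.0, 2.058]
contact_force: [-1.0, 0.5, -0.2]
grip_width: 0.4
```

```bash
python3 st.py a4
```

```text
t 4.65 tcp s,t,z -55.69005949561954 0.148010917700889 54.752424026371564 F [-0.98  0.48 -0.16] Fe -0.6384590902978078
lever px 362 s range [-38.66194066 -21.54699991] z 72.45081747301938
```

>>> servo_tool(
  angular=[
    [0,0,0],
    [0,0,0],
    [0,0,0],
  ],
  slide=[
    [0.9,0.5,0],
    [1.8,0.9,0],
    [2.7,1.4,0],
  ],
  grip=[-1,-1,-1],
)

```text
time: 4.95
tool_pos: [492.3, -309.7, 54.7]
tcp_rot: [-3.141, -0.0, 2.058]
contact_force: [-3.6, -1.0, 0.5]
grip_width: 0.4
```

```bash
python3 st.py a5; python3 - <<'E'
from h import *
o,c=pickle.load(open("side2.pkl","rb")); cv2.imwrite("pics/side2c.png",cv2.resize(c["img"][100:180,240:330],None,fx=6,fy=6))
E
```

```text
t 4.95 tcp s,t,z -53.179866404874744 0.14747304018048912 54.74287576875232 F [-3.56 -1.04  0.55] Fe -3.6296161526365456
lever px 353 s range [-36.1851068  -19.36327656] z 72.33381242022261
```

View pics/side2c.png

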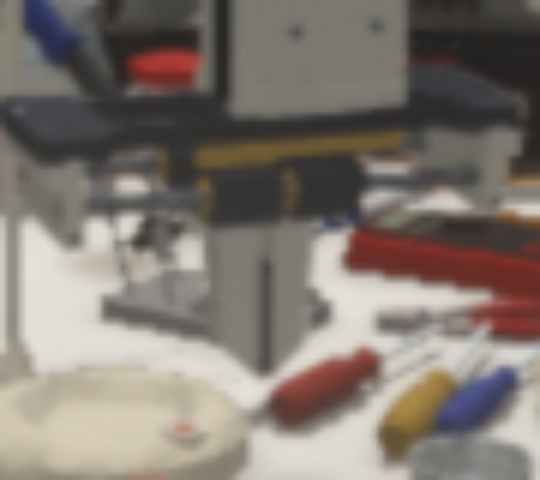

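>>> servo_tool(
  angular=[
    [0,0,0],
    [0,0,0],
    [0,0,0],
    [0,0,0],
  ],
  slide=[
    [0.9,0.5,0],
    [1.8,0.9,0],
    [2.7,1.4,0],
    [3.5,1.9,0],
  ],
  grip=[-1,-1,-1,-1],
)

```text
time: 5.33
tool_pos: [496.3, -307.6, 54.7]
tcp_rot: [3.141, -0.0, 2.058]
contact_force: [-1.9, -1.0, 0.3]
grip_width: 0.1
```

```bash
python3 st.py a6
```

```text
t 5.33 tcp s,t,z -48.68453232418783 0.1555517032532849 54.72280881012845 F [-1.93 -1.03  0.26] Fe -2.1940758549758828
lever px 353 s range [-31.69541403 -14.93931707] z 72.37104358705142
```

>>> servo_tool(
  angular=[
    [0,0,0],
    [0,0,0],
  ],
  slide=[
    [0.7,0.4,0],
    [1.3,0.7,0],
  ],
  grip=[-1,-1],
)

```text
time: 5.55
tool_pos: [498.1, -306.7, 54.8]
tcp_rot: [3.141, 0.0, 2.058]
contact_force: [0.4, -0.3, -0.1]
grip_width: 0.3
```

```bash
python3 st.py a7
```

```text
t 5.55 tcp s,t,z -46.663796454824904 0.14237295566105374 54.77029977552608 F [ 0.38 -0.26 -0.1 ] Fe 0.20848747186332073
lever px 374 s range [-24.32116295  -7.19636055] z 72.33095148402171
```

>>> servo_tool(
  angular=[
    [0,0,0],
    [0,0,0],
    [0,0,0],
    [0,0,0],
    [0,0,0],
    [0,0,0],
    [0,0,0],
    [0,0,0],
    [0,0,0],
    [0,0,0],
  ],
  slide=[
    [0,0,0],
    [0,0,0],
    [0,0,0],
    [0,0,0],
    [0,0,0],
    [0,0,0],
    [0,0,0],
    [0,0,0],
    [0,0,0],
    [0,0,0],
  ],
  grip=[-1,-1,-1,-1,-1,-1,-1,-1,-1,-1],
)

```text
time: 6.43
tool_pos: [497.5, -307.0, 54.7]
tcp_rot: [3.142, 0.0, 2.058]
contact_force: [0.0, -0.1, 0.4]
grip_width: 0.4
```

```bash
python3 st.py b0
```

```text
t 6.43 tcp s,t,z -47.3396255110894 0.14573003591069147 54.74002329863985 F [ 0.01 -0.07  0.39] Fe -0.02409206742674484
lever px 371 s range [-23.5669952   -6.51909452] z 72.27720915518462
```

>>> servo_tool(
  angular=[
    [0,0,0],
    [0,0,0],
    [0,0,0],
    [0,0,0],
    [0,0,0],
    [0,0,0],
    [0,0,0],
    [0,0,0],
    [0,0,0],
  ],
  slide=[
    [0.9,0.5,0],
    [1.8,0.9,0],
    [2.7,1.4,0],
    [3.5,1.9,0],
    [4.4,2.3,0],
    [5.3,2.8,0],
    [6.2,3.3,0],
    [7.1,3.7,0],
    [8.0,4.2,0],
  ],
  grip=[-1,-1,-1,-1,-1,-1,-1,-1,-1],
)

```text
time: 7.23
tool_pos: [505.2, -302.9, 54.7]
tcp_rot: [-3.141, -0.0, 2.058]
contact_force: [-3.2, -1.4, 0.3]
grip_width: 0.8
```

```bash
python3 st.py b1
```

```text
t 7.23 tcp s,t,z -38.59725606734879 0.18726207229271785 54.72022729431638 F [-3.22 -1.36  0.27] Fe -3.480452287490461
lever px 350 s range [-21.65476803  -4.93148134] z 72.34677532765953
```

>>> servo_tool(
  angular=[
    [0,0,0],
    [0,0,0],
    [0,0,0],
    [0,0,0],
    [0,0,0],
  ],
  slide=[
    [0.9,0.5,0],
    [1.8,0.9,0],
    [2.7,1.4,0],
    [3.5,1.9,0],
    [4.4,2.3,0],
  ],
  grip=[-1,-1,-1,-1,-1],
)

```text
time: 7.7
tool_pos: [510.1, -300.3, 54.7]
tcp_rot: [3.141, -0.0, 2.058]
contact_force: [-0.3, 0.3, -0.4]
grip_width: 0.3
```

```bash
python3 st.py b2
```

```text
t 7.7 tcp s,t,z -33.06738337310451 0.15605133703376217 54.696973294255145 F [-0.32  0.33 -0.44] Fe -0.13004683923974603
lever px 348 s range [-16.04003875   0.79283276] z 72.32488858708476
```

>>> servo_tool(
  angular=[
    [0,0,0],
    [0,0,0],
  ],
  slide=[
    [0.6,0.3,0],
    [0.6,0.3,0],
  ],
  grip=[-1,-1],
)

```text
time: 7.92
tool_pos: [511.1, -299.9, 54.8]
tcp_rot: [3.141, 0.0, 2.058]
contact_force: [-0.0, 0.1, 0.4]
grip_width: 0.8
```

```bash
python3 st.py b3
```

```text
t 7.92 tcp s,t,z -31.972480916449598 0.02260721917319956 54.78243912475196 F [-0.04  0.14  0.39] Fe 0.029336205556622225
lever px 381 s range [-8.67329554  8.4938897 ] z 72.35228988016563
```

>>> servo_tool(
  angular=[
    [0,0,0],
    [0,0,0],
    [0,0,0],
    [0,0,0],
    [0,0,0],
    [0,0,0],
    [0,0,0],
    [0,0,0],
  ],
  slide=[
    [0,0,0],
    [0,0,0],
    [0,0,0],
    [0,0,0],
    [0,0,0],
    [0,0,0],
    [0,0,0],
    [0,0,0],
  ],
  grip=[-1,-1,-1,-1,-1,-1,-1,-1],
)

```text
time: 8.63
tool_pos: [510.5, -300.2, 54.7]
tcp_rot: [3.141, -0.0, 2.058]
contact_force: [0.8, -0.5, -0.3]
grip_width: 0.3
```

```bash
python3 st.py b4
```

```text
t 8.63 tcp s,t,z -32.62426022189124 0.10945096400467269 54.73626654652268 F [ 0.83 -0.5  -0.3 ] Fe 0.500555509360304
lever px 374 s range [-8.57863366  8.40401236] z 72.31472143457097
```

>>> servo_tool(
  angular=[
    [0,0,0],
    [0,0,0],
    [0,0,0],
    [0,0,0],
    [0,0,0],
    [0,0,0],
    [0,0,0],
    [0,0,0],
    [0,0,0],
  ],
  slide=[
    [0.9,0.5,0],
    [1.8,0.9,0],
    [2.7,1.4,0],
    [3.5,1.9,0],
    [4.4,2.3,0],
    [5.3,2.8,0],
    [6.2,3.3,0],
    [7.1,3.7,0],
    [8.0,4.2,0],
  ],
  grip=[-1,-1,-1,-1,-1,-1,-1,-1,-1],
)

```text
time: 9.43
tool_pos: [518.3, -296.0, 54.7]
tcp_rot: [-3.141, -0.0, 2.058]
contact_force: [-2.1, -0.6, 1.0]
grip_width: 0.4
```

>>> servo_tool(
  angular=[
    [0,0,0],
    [0,0,0],
    [0,0,0],
    [0,0,0],
  ],
  slide=[
    [0.9,0.5,0],
    [1.8,0.9,0],
    [2.7,1.4,0],
    [3.9,2.1,0],
  ],
  grip=[-1,-1,-1,-1],
)

```text
time: 9.77
tool_pos: [522.1, -294.0, 54.7]
tcp_rot: [-3.141, -0.0, 2.058]
contact_force: [-3.5, -1.6, 0.6]
grip_width: -0.1
```

```bash
python3 st.py c1
```

```text
t 9.77 tcp s,t,z -19.497260394662746 0.12000286050891276 54.71737889778894 F [-3.46 -1.59  0.63] Fe -3.8072550312965316
lever px 345 s range [-2.53794457 14.25648443] z 72.35138768136414
```

>>> servo_tool(
  angular=[
    [0,0,0],
    [0,0,0],
  ],
  slide=[
    [0.7,0.4,0],
    [1.1,0.6,0],
  ],
  grip=[-1,-1],
)

```text
time: 9.98
tool_pos: [524.2, -293.0, 54.8]
tcp_rot: [3.14, 0.0, 2.058]
contact_force: [0.1, 0.3, -0.4]
grip_width: 0.1
```

```bash
python3 st.py c2
```

```text
t 9.98 tcp s,t,z -17.222262694108302 0.03175889838711564 54.77257953269421 F [ 0.06  0.26 -0.36] Fe 0.17882295450437558
lever px 366 s range [ 0.90431305 18.08852557] z 72.40153402659573
```

>>> servo_tool(
  angular=[
    [0,0,0],
    [0,0,0],
    [0,0,0],
    [0,0,0],
  ],
  slide=[
    [0,0,0],
    [0,0,0],
    [0,0,0],
    [0,0,0],
  ],
  grip=[-1,-1,-1,-1],
)

```text
time: 10.37
tool_pos: [523.6, -293.2, 54.7]
tcp_rot: [3.141, 0.0, 2.058]
contact_force: [0.3, 0.8, -0.4]
grip_width: 0.3
```

```bash
python3 st.py c3
```

```text
t 10.37 tcp s,t,z -17.796324272985956 0.12470373908494921 54.7251397295716 F [ 0.25  0.85 -0.4 ] Fe 0.6216938374760218
lever px 374 s range [ 6.46218137 23.53367538] z 72.30590448204691
```

Third click is seated (45 mm from the start). I'll back off along -x, then lift.

>>> servo_tool(
  angular=[
    [0,0,0],
    [0,0,0],
    [0,0,0],
    [0,0,0],
    [0,0,0],
    [0,0,0],
    [0,0,0],
    [0,0,0],
    [0,0,0],
    [0,0,0],
  ],
  slide=[
    [-4,-2,0],
    [-9,-5,0],
    [-14,-7,0],
    [-18,-9,0],
    [-18,-9,15],
    [-18,-9,40],
    [-18,-9,65],
    [-18,-9,90],
    [-18,-9,110],
    [-18,-9,120],
  ],
  grip=[-1,-1,-1,-1,-1,-1,-1,-1,-1,-1],
)

```text
time: 11.25
tool_pos: [506.0, -303.2, 177.7]
tcp_rot: [3.14, 0.004, 2.057]
contact_force: [0.4, -0.6, -0.4]
grip_width: 0.8
```

>>> servo_tool(
  angular=[
    [0,0,0],
    [0,0,0],
    [0,0,0],
    [0,0,0],
    [0,0,0],
    [0,0,0],
  ],
  slide=[
    [0,0,0],
    [0,0,0],
    [0,0,0],
    [0,0,0],
    [0,0,0],
    [0,0,0],
  ],
  grip=[-1,-1,-1,-1,-1,-1],
)

```text
time: 11.75
tool_pos: [505.2, -302.0, 173.7]
tcp_rot: [-3.141, -0.002, 2.058]
contact_force: [-0.6, 0.3, -0.6]
grip_width: 0.5
```

```bash
python3 st.py d1
```

```text
t 11.75 tcp s,t,z -38.18293050536213 0.9257323257450043 173.73992081322527 F [-0.59  0.32 -0.58] Fe -0.3679259962452166
lever px 463 s range [ 6.11940825 23.13912758] z 72.36614856282345
```

View pics/d1.png

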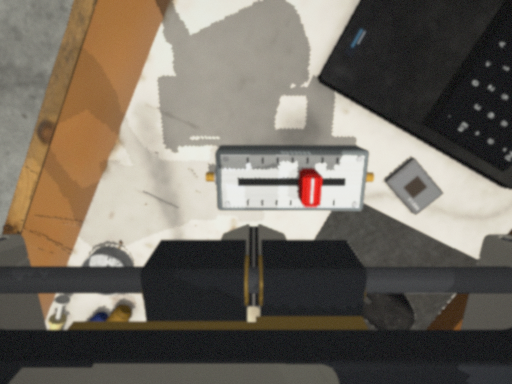

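The lever is now at about pixel (311,187). It sits on the fifth tick (x = +15 mm) and the hand is clear of everything.

```bash
python3 -c "
from plant import bot
print(bot.close_job())"
```

```text
the job is handed in; nothing more can be done
None
```

The lever is three clicks onward from where it stood, seated at the third, and the job is handed in (about 12 s on the robot's clock).

- **Pushing:** The lever started at the second tick (x = -30 mm). I pushed it with the closed fingers, about 12 mm/s or slower, and saw at most about 4 N. Each step showed the same pattern: the push rose, fell away, and the lever snapped forward off the finger. It rested about 0.7–1 s at each of the first two clicks.
- **Final position:** After the third click I backed the hand off and lifted it clear. The wrist camera puts the lever's rear face 45 mm beyond its start, give or take about 0.5 mm. The lever is on the fifth tick (x = +15 mm), not over into the fourth click.
- **Contact at the end:** Force readings after lifting were only noise (under 1 N), so the robot was touching nothing.
- **Bystanders:** The flux pot, screw tin and thermal pad box were never approached at their height. The last picture shows the tin and the pad box. I did not take a final picture of the flux pot.
- **One disagreement:** Contact came about 2.5 mm later than I expected from the quoted finger width, because the fingertips taper. I went by the force and the camera instead.

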